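Load the violet-capped specimen pots into the transport crate

ROBOT

A 7-joint arm with a two-finger parallel gripper is mounted at the origin on the work surface. World frame = base frame: x ahead of the robot, y to its left, z up, the work surface at z = 0. Lengths are in mm, angles in rad, forces in N, time in s.
With the tool pointing down it reaches from about 400 to 875 mm from the base axis. Payload 4.4 kg.
Tool frame: the origin (TCP) lies at the very end of the fingers, on their centre line; the grasp point (between the pads) lies 19 mm behind it; z points along the fingers, x is the direction in which the jaws open and shut, and the axes are right-handed (so a half turn about z gives the same grasp; the last joint's range is limited). The gripper opens to 85 mm and grips with 20 to 120 N. Pads are 22 mm wide; open, the fingers measure 114 mm over their backs; the gripper's body (76 mm by 85 mm) begins 54 mm behind the grasp point. The pads swing forward as they close: fully open they stand 13 mm farther back than shut.
Start: joints at [1.249, 0.628, 0.038, 1.517, -0.027, 0.996, -0.02], TCP at [164.49, -628.857, 231.313] pointing down, gripper open.
Joint ranges: [-3.06, 3.06], [-0.37, 2.12], [-1.25, 1.32], [0.18, 2.47], [-1.1, 4.24], [0.23, 1.98], [-2.94, 2.94]. Speed limits (rad/s): [2.57, 2.57, 3.14, 3.14, 3.14, 3.14, 3.14].

INTERFACE

Orientations are given as [roll, pitch, yaw] about the fixed x, y, z axes, in that order (R = Rz(yaw) Ry(pitch) Rx(roll)).
In Python, from cell import ctrl, get_image, job, models gives the robot as it stands.
- The arm moves only by the tool move_arm, never from a script. Its argument "moves" is a list that holds one entry, the list of rows, each a list of 6 numbers: the shift along the tool's x, y, z in m, then the turn, a rotation vector about the tool's x, y, z in rad. A call has 1 to 20 rows; each row is the pose to reach, as a shift and turn from the pose commanded when the call began, along the tool's axes at that moment; what a row does not reach only later rows make up. A row lasts 1/8 s, in which the tool goes at most 62.5 mm and 10.7 degrees, less where a joint would pass 70% of its speed; a pose out of reach is approached as far as the arm can. A call with a gripper value outside its range is refused whole. "jaw" is the opening, from 0 (shut) to 1 (fully open), set as the call begins (left out, the last holds). The fingers move at their own pace and stop on an object; the grip force is fixed at half the most. Time passes only in rows, so rows that repeat a pose let the fingers close. It gives the time, the measured TCP pose, the force and the opening at its end, in the units of the state.
- ctrl.read_state(): the state, without advancing time (a new reading comes with each control period).
- get_image(name): name is "scene" or "side" or "wrist"; returns a dict with "color" (400x640x3 uint8, blue, green, red), "fov_y" (degrees; the focal length in pixels is half the picture's height over the tangent of half this angle, whatever the lens; pixels are square), "cx", "cy" (the principal point, pixels), "origin" and "orientation" of the camera in the world; the wrist camera has in their place "hand_eye" (4x4, takes a point from camera to tool coordinates, whose origin is the TCP and whose axes are the tool frame's). Camera axes: x right, y up, looking along -z (the intrinsics and any distortion apply to the point x, -y, -z); pixel columns grow to the right and rows downward; lengths in mm; the calibration is good to about 2 mm. A picture is of the moment at which its call begins: read the wrist's pose just before it. There is no depth.
- job.finish_job(): hands the job in, once; it reports no verdict.
Trained networks look in the newest picture that a camera, given by its name, has taken for a name from the list of things; names that differ only in an ending like _2 or _b are one class to them, and where a whole thing is asked for, a point or a joint stands for the part that bears it (a point fixed in the world has none). Each returns a list of dicts, best first, with "score" (0 to 1); they miss things now and then, are a little off and sometimes report something else, mostly with a low value. They report only what shows in the picture. A call takes as long as a camera call. They do not tell look-alikes from the thing itself.
- models.cut_out(camera, thing): "pixels" (400x640 bool, what is visible of it) and "uv" ([column, row] in pixels, amid what is visible of it).
- models.place_of(camera, thing): "uv" ([column, row] in pixels: a listed point, or the origin of a listed thing).
The state is a dict: "clock": time; "qpos": joint angles; "qd": joint speeds; "tau": joint torques, N m; "eef_pos": TCP position; "tool_rot": TCP orientation; "force": force on the tool from outside, world axes, zero at the start; "torque": the same for the moment, N m; "width": finger opening in mm.
Only numpy, scipy, OpenCV 4.12 (cv2) and the standard library are available. Lean on these libraries where they do the work, as an engineer would, in place of code of your own. Each camera call takes 0.05 s, during which the arm holds its last target.

TASK

Put the two violet-capped specimen pots that stand on the light blue tray upright into the dark blue divided crate, each in an empty cell of its own; one cell already holds a pot. Lower each pot to the floor of its cell before letting go, and leave the orange-capped pot where it stands.

Things in the scene. Friction and masses are not known exactly. Their poses are not given: they have to be found in the camera images.
- violet_a_center (a point): Upright round pot, 100 mm tall, rigid, 0.08 to 0.17 kg: white body 44 mm in diameter; the top 26 mm is its violet cap, 46 mm in diameter. This point is its centre, 50 mm below the cap's top; z up. First pot to be loaded. On the tray, 95 mm or more (centre to centre) from the other things there. Tray: 300 x 250 mm, fixed, floor 6 mm above the bench, rim 18 mm high.
- violet_b_center (a point): Upright round pot, 100 mm tall, rigid, 0.08 to 0.17 kg: white body 44 mm in diameter; the top 26 mm is its violet cap, 46 mm in diameter. This point is its centre, 50 mm below the cap's top; z up. Second pot to be loaded. On the tray, 95 mm or more (centre to centre) from the other things there.
- crate: Open dark blue crate, fixed, 174 x 174 mm, 55 mm high, at any yaw: four square cells 78 mm wide inside. Outer walls and the cross divider are 6 mm thick, all 55 mm high; floor 6 mm thick. Origin: centre of the underside, on the bench; z up, x, y along the walls. Cell centres: x = +-42, y = +-42 mm. The cell at x = +42, y = +42 holds a loose violet-capped pot of the same size; the other three are empty.
- orange_center (a point): Upright round pot, 100 mm tall, rigid, 0.08 to 0.17 kg: white body 44 mm in diameter; the top 26 mm is its orange cap, 46 mm in diameter. This point is its centre, 50 mm below the cap's top; z up. On the tray, which also carries a fixed white tube block, 60 x 60 x 40 mm. Not to be moved.
There are look-alikes about, which are no part of the job. What is shaped like the part that bears violet_b_center but green or turquoise is not meant.

How it is judged:
By the outcome, as a careful person would: the job done as asked, in the order asked, and still so for the second after the job is handed in, with the robot touching nothing.
It also fails if it takes over 58 s, if anything falls off the work surface, if the arm or the gripper's body presses on something with over 40 N, if the wrist force passes 120 N, or if a joint passes its speed limit or range.

## Working session

There is one attempt and no reset: what is moved stays moved. The work goes in short steps, Python scripts to look and compute and a tool call to move; the robot and the scene stay as the last step left them, time stands still between calls to the robot, and variables do not carry over. Pictures are saved under pics/ and viewed, and the job is handed in when it is done.

Besides the shell and the picture viewer there is one more tool, called by a JSON object that holds its "name" and its "arguments". move_arm: Moves the arm, as the interface text tells. Its arguments: {"type":"object","properties":{"moves":{"type":"array","items":{"type":"array","items":{"type":"array","items":{"type":"number"}}}},"jaw":{"type":"number"}},"required":["moves"]}

```bash
mkdir -p pics; ls; cat > h.py <<'E'
import numpy as np, cv2
from cell import ctrl, get_image, job, models
from scipy.spatial.transform import Rotation as R
E
python3 - <<'E'
from h import *
s=ctrl.read_state(); print(s)
for n in ["scene","side"]:
    im=get_image(n); cv2.imwrite(f"pics/{n}0.png",im["color"]); print({k:v for k,v in im.items() if k!="color"})
    for t in ["violet_a_center","crate","orange_center"]:
        print(n,t,[(np.round(d["uv"]).tolist(),round(d["score"],2)) for d in models.place_of(n,t)])
E
```

```text
pics
{'clock': 0.0, 'qpos': array([ 1.24917329,  0.62932987,  0.03847499,  1.51839594, -0.02701523,
        0.99629462, -0.01997209]), 'qd': array([ 1.14436996e-03, -4.79955186e-04, -9.28278158e-06,  3.00289633e-05,
       -6.57040577e-04, -4.61572937e-04,  7.92249392e-04]), 'tau': array([-2.49259683e-04, -5.63391638e+01,  1.22598588e+00, -1.93440950e+01,
        1.08961310e-02,  1.04411604e-02, -2.46148062e-07]), 'eef_pos': array([ 164.32877378, -628.22575308,  230.39129541]), 'tool_rot': array([ 3.14156109e+00,  1.90859100e-03, -1.31498105e+00]), 'force': array([-0.07483266,  0.30763053,  0.95246075]), 'torque': array([-0.02774741,  0.00763784, -0.02025708]), 'width': 85.20317746324578}
{'fov_y': 44.06399263768277, 'cx': 316.9949604244051, 'cy': 193.93170338916795, 'origin': array([ 861.86929332, -429.88682594,  892.80815431]), 'orientation': array([ 0.58001924, -0.01128302,  0.66839476])}
scene violet_a_center [([393.0, 178.0], 0.85)]
scene crate [([253.0, 280.0], 0.67)]
scene orange_center [([369.0, 112.0], 0.95)]
{'fov_y': 56.55317768951035, 'cx': 314.48472911279066, 'cy': 203.31994033238067, 'origin': array([352.27349059, 524.11275492, 479.77727856]), 'orientation': array([ 0.91089522, -0.01014258, -2.75116198])}
side violet_a_center [([246.0, 229.0], 0.58)]
side crate [([361.0, 174.0], 0.6)]
side orange_center [([301.0, 317.0], 0.62)]
```

View pics/scene0.png

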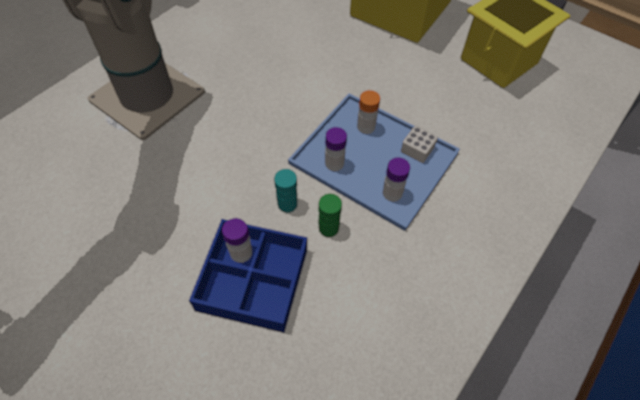

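View pics/side0.png

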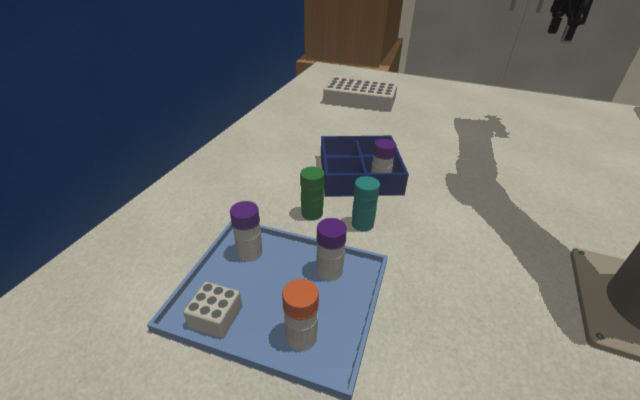

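Scene picture: violet caps on the tray at (336,138) and (397,168). A third violet cap is in the crate at (236,230), the turquoise pot is at (286,190), green at (329,215) and orange at (369,105). The side view shows the same layout.

```bash
cat >> h.py <<'E'
from scipy.optimize import least_squares
def cam(im):
    f=200/np.tan(np.radians(im["fov_y"]/2)); return f,im["cx"],im["cy"],np.array(im["origin"]),R.from_euler("xyz",im["orientation"]).as_matrix()
def proj(c,P):
    f,cx,cy,o,M=c; q=(np.atleast_2d(P)-o)@M; return np.c_[cx+f*q[:,0]/-q[:,2], cy-f*q[:,1]/-q[:,2]]
def ray(c,uv,z):
    f,cx,cy,o,M=c; d=M@np.array([(uv[0]-cx)/f,-(uv[1]-cy)/f,-1]); return o+d*(z-o[2])/d[2]
def wristcam(im,s):
    T=np.eye(4);T[:3,:3]=R.from_euler("xyz",s["tool_rot"]).as_matrix();T[:3,3]=s["eef_pos"]
    T=T@np.array(im["hand_eye"]); f=200/np.tan(np.radians(im["fov_y"]/2)); return f,im["cx"],im["cy"],T[:3,3],T[:3,:3]
def blobs(img,lo,hi,mn=60):
    hsv=cv2.cvtColor(img,cv2.COLOR_BGR2HSV); m=cv2.inRange(hsv,lo,hi)
    n,l,st,ce=cv2.connectedComponentsWithStats(m)
    return [(ce[i].round(1).tolist(),int(st[i,4])) for i in range(1,n) if st[i,4]>mn]
E
python3 - <<'E'
from h import *
ims={}
for n in ["scene","side"]:
    im=get_image(n); c=cam(im); im_=im["color"]
    for nm,lo,hi in [("violet",(130,90,30),(165,255,255)),("orange",(3,150,100),(16,255,255)),("teal",(80,120,50),(95,255,255)),("green",(50,120,30),(75,255,255))]:
        for uv,a in blobs(im_,lo,hi):
            print(n,nm,uv,a,ray(c,uv,93 if nm in("violet","orange") else 70).round(0)[:2])
    for t in ["violet_a_center","violet_b_center","crate"]:
        for d in models.place_of(n,t): print(n,t,np.round(d["uv"],1),d["score"],ray(c,d["uv"],0 if t=="crate" else 56).round(0)[:2])
    for d in models.cut_out(n,"crate")[:1]:
        m=d["pixels"].astype(np.uint8); cs,_=cv2.findContours(m,0,2); k=max(cs,key=cv2.contourArea)
        print(n,"crate",cv2.approxPolyDP(cv2.convexHull(k),6,True)[:,0].tolist())
im=get_image("scene")["color"][200:340,170:330]; a=cv2.resize(im,None,fx=4,fy=4,interpolation=2)
cv2.imwrite("pics/crate.png",a)
im=get_image("scene")["color"][90:230,280:470]; cv2.imwrite("pics/tray.png",cv2.resize(im,None,fx=4,fy=4,interpolation=2))
E
```

```text
scene violet [335.6, 138.4] 400 [489. 120.]
scene violet [397.8, 169.4] 443 [634. 134.]
scene violet [234.7, 231.5] 565 [ 477. -173.]
scene orange [369.4, 98.3] 228 [478. 259.]
scene teal [285.9, 189.5] 715 [480. -32.]
scene green [329.2, 214.3] 719 [583. -23.]
scene violet_a_center [391.8 180.3] 0.67 [629. 129.]
scene violet_a_center [252.1 282.4] 0.37 [ 556. -217.]
scene violet_b_center [334.3 148. ] 0.86 [485. 123.]
scene violet_b_center [283.8 192.5] 0.84 [475. -33.]
scene violet_b_center [331.1 217.2] 0.67 [585. -19.]
scene crate [251.6 278.7] 0.76 [ 530. -198.]
scene crate [[221, 218], [306, 236], [283, 332], [190, 304]]
side violet [385.2, 147.4] 345 [ 474. -175.]
side violet [245.2, 213.5] 526 [632. 131.]
side violet [331.2, 233.0] 733 [486. 120.]
side orange [300.0, 293.5] 775 [483. 245.]
side teal [367.0, 182.9] 297 [480. -66.]
side green [313.6, 172.9] 166 [589. -57.]
side violet_a_center [244.9 232.2] 0.59 [634. 137.]
side violet_b_center [332.3 250. ] 0.78 [484. 119.]
side violet_b_center [362.3 203.7] 0.69 [474. -16.]
side violet_b_center [312.4 192.1] 0.56 [573. -14.]
side crate [360.2 171.8] 0.97 [ 530. -205.]
side crate [[392, 137], [408, 174], [404, 195], [325, 195], [322, 136]]
```

View pics/crate.png

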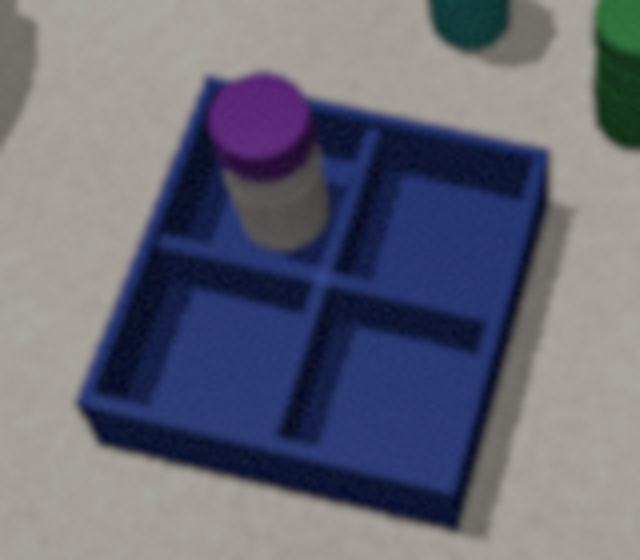

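View pics/tray.png

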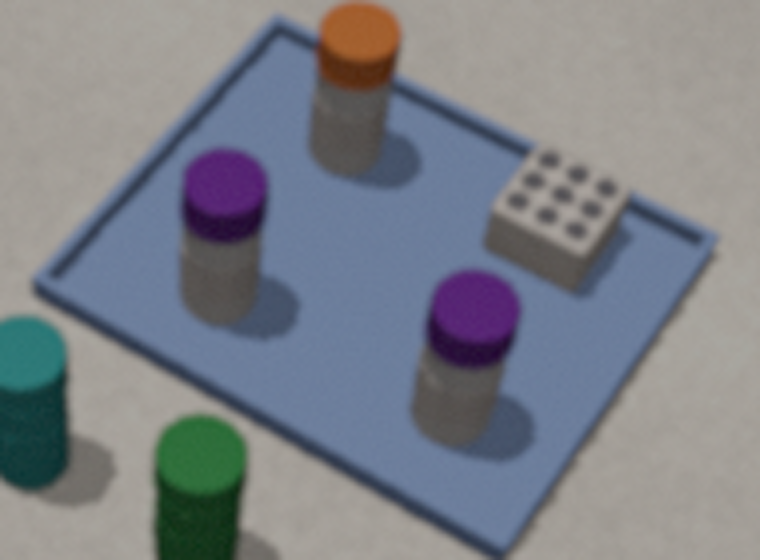

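Close crops: the two violet targets have white bodies and stand on the tray. The crate's pot is in its top-left cell, near (236,231), and the other three cells are empty. The rim corners are at about (222,219), (307,237), (284,324) and (191,301).

```bash
python3 - <<'E'
from h import *
c=cam(get_image("scene"))
P=np.array([ray(c,uv,55) for uv in [(222.2,219.2),(306.7,237.5),(284.2,324.2),(191,300.7)]])
print(P.round(1)); print("cross",ray(c,(250,270),55))
def f(p):
    a=p[2];L=87*np.array([[-1,1],[1,1],[1,-1],[-1,-1]]);
    M=np.array([[np.cos(a),-np.sin(a)],[np.sin(a),np.cos(a)]]);return (L@M.T+p[:2]-P[:,:2]).ravel()
r=least_squares(f,[530,-200,0]);print(r.x,r.fun.round(1))
s=ctrl.read_state();print(s["clock"],s["eef_pos"],s["tool_rot"])
si=get_image("side");c2=cam(si);im=si["color"].copy()
for x in r.x,:
    M=np.array([[np.cos(x[2]),-np.sin(x[2])],[np.sin(x[2]),np.cos(x[2])]])
    for l in 87*np.array([[-1,1],[1,1],[1,-1],[-1,-1],[0,0]]):
        u=proj(c2,[*(M@l+x[:2]),55])[0];cv2.circle(im,tuple(int(round(v)) for v in u),2,(0,255,255),-1)
cv2.imwrite("pics/s2.png",cv2.resize(im[110:230,270:430],None,fx=4,fy=4))
E
```

```text
[[ 421.  -155.6   55. ]
 [ 575.5  -83.8   55. ]
 [ 651.6 -239.7   55. ]
 [ 495.1 -310.    55. ]]
cross [ 536.58724271 -201.41321103   55.        ]
[ 5.35797150e+02 -1.97290054e+02  4.39562917e-01] [-1.  -0.   2.   2.3 -0.   0.7 -1.  -3. ]
1.05 [ 164.52258596 -628.85774255  231.3185703 ] [-3.14155920e+00 -8.17342573e-06 -1.31495234e+00]
```

View pics/s2.png

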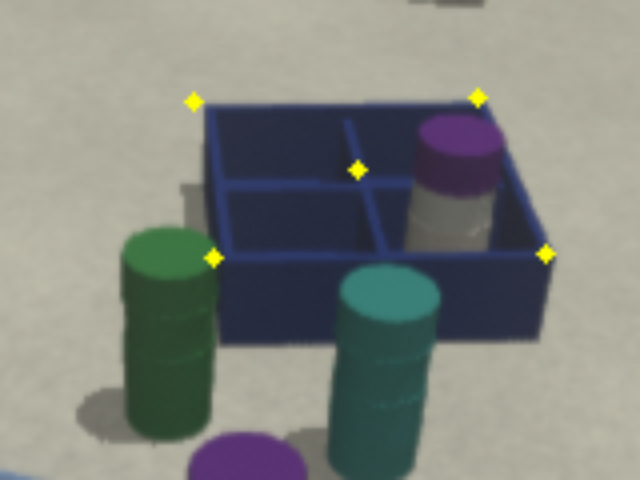

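```bash
cat >> h.py <<'E'
def plan(x,y,z,yaw):
    s=ctrl.read_state(); M=R.from_euler("xyz",s["tool_rot"]); T=R.from_euler("xyz",[np.pi,0,yaw])
    sh=M.inv().apply(np.array([x,y,z])-s["eef_pos"])/1000; rv=(M.inv()*T).as_rotvec()
    print("t",round(s["clock"],2),"shift",sh.round(4),"rot",rv.round(4),"rows",np.linalg.norm(sh)/.0625,np.degrees(np.linalg.norm(rv))/10.7)
E
python3 - <<'E'
from h import *
plan(520,-190,330,-1.13)
s=np.array
fs=[]
obs={"scene":[(222.2,219.2),(306.7,237.5),(284.2,324.2),(191,300.7)],"side":[(391.7,135.7+0) ,(0,0),(0,0),(0,0)]}
c=cam(get_image("side"))
for uv in [(321.5,136.3),(391.7,135.7),(407.3,174.3),(324.3,174.5),(361.8,156.3)]: print(ray(c,uv,55).round(0))
E
```

```text
t 1.1 shift [-0.3346 -0.455  -0.0987] rot [-0.00e+00  1.00e-04 -1.85e-01] rows 9.173202895369451 0.9907911368146338
[ 642. -236.   55.]
[ 486. -307.   55.]
[ 416. -151.   55.]
[575. -82.  55.]
[ 525. -184.   55.]
```

{"name": "move_arm", "arguments": {"moves": [[[-0.335, -0.455, -0.1, 0, 0, -0.185], [-0.335, -0.455, -0.1, 0, 0, -0.185], [-0.335, -0.455, -0.1, 0, 0, -0.185], [-0.335, -0.455, -0.1, 0, 0, -0.185], [-0.335, -0.455, -0.1, 0, 0, -0.185], [-0.335, -0.455, -0.1, 0, 0, -0.185], [-0.335, -0.455, -0.1, 0, 0, -0.185], [-0.335, -0.455, -0.1, 0, 0, -0.185], [-0.335, -0.455, -0.1, 0, 0, -0.185], [-0.335, -0.455, -0.1, 0, 0, -0.185], [-0.335, -0.455, -0.1, 0, 0, -0.185], [-0.335, -0.455, -0.1, 0, 0, -0.185], [-0.335, -0.455, -0.1, 0, 0, -0.185], [-0.335, -0.455, -0.1, 0, 0, -0.185]]]}}

```text
clock: 2.9
eef_pos: [519.3, -190.7, 331.3]
tool_rot: [3.141, -0.0, -1.132]
force: [-0.4, 0.5, 0.4]
width: 85.8
```

```bash
python3 - <<'E'
from h import *
s=ctrl.read_state();im=get_image("wrist");print(s["clock"],s["qpos"].round(2),s["eef_pos"],s["tool_rot"],s["qd"].round(3),im["hand_eye"].round(2),im["fov_y"])
cv2.imwrite("pics/w1.png",im["color"])
print([(d["uv"],d["score"]) for d in models.place_of("wrist","crate")])
E
```

```text
2.9 [ 0.37  0.39 -0.1   1.65  0.04  1.11 -0.87] [ 519.31632365 -190.67083176  331.25832272] [ 3.14124273e+00 -4.81007918e-05 -1.13195812e+00] [-0.007  0.002 -0.005 -0.002 -0.002 -0.001 -0.002] [[   1.     -0.     -0.      0.35]
 [  -0.     -0.95   -0.32  -82.66]
 [  -0.      0.32   -0.95 -141.81]
 [   0.      0.      0.      1.  ]] 60.9755321468026
[([331.4, 139.9], 0.64)]
```

View pics/w1.png

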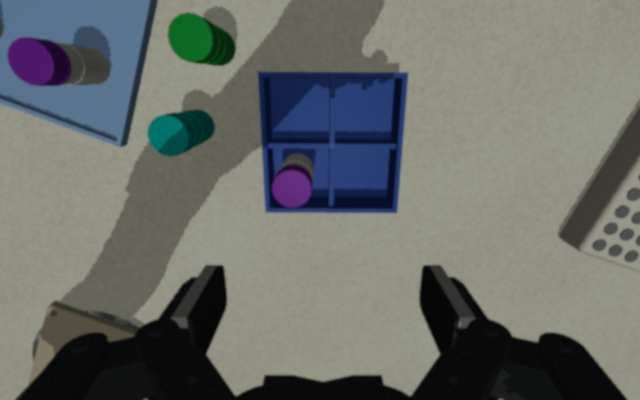

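The wrist picture shows the crate squarely: rim corners (261,73), (407,73), (397,212) and (266,212), with the pot in the bottom-left cell. The other three cells are empty, and the turquoise (182,132) and green (195,38) pots are to the left.

```bash
python3 - <<'E'
from h import *
s=ctrl.read_state();im=get_image("wrist");c=wristcam(im,s)
print(im["cx"],im["cy"])
P=np.array([ray(c,uv,55) for uv in [(266,212),(261,73),(407,73),(397,212)]])
print(P.round(1)); print("cross",ray(c,(332,146),55))
def f(p):
    a=p[2];L=87*np.array([[-1,1],[1,1],[1,-1],[-1,-1]]);
    M=np.array([[np.cos(a),-np.sin(a)],[np.sin(a),np.cos(a)]]);return (L@M.T+p[:2]-P[:,:2]).ravel()
r=least_squares(f,[530,-200,0.44]);print(r.x,r.fun.round(1))
for uv,a in blobs(im["color"],(130,90,30),(165,255,255)): print(uv,a,ray(c,uv,100))
plan(560,125,300,-1.13)
E
```

```text
322.7090292996506 198.71005941981926
[[ 418.5 -156.1   55. ]
 [ 575.2  -85.9   55. ]
 [ 647.2 -238.3   55. ]
 [ 492.1 -312.    55. ]]
cross [ 534.08510489 -196.76178539   55.        ]
[ 5.33276106e+02 -1.98077906e+02  4.36803554e-01] [-0.9  0.   0.1  3.4  1.7 -1.8 -0.9 -1.7]
[39.4, 61.9] 2357 [490.65406294 115.04648542 100.        ]
[292.1, 186.8] 1421 [ 478.87256829 -171.35006788  100.        ]
t 3.05 shift [-0.2678 -0.1707  0.0313] rot [ 0.      0.     -0.0006] rows 5.105603923079962 0.0034139857791933787
```

```bash
python3 - <<'E'
from h import *
plan(633,132,200,-1.13)
E
```

```text
t 3.05 shift [-0.243  -0.2397  0.1313] rot [ 0.      0.     -0.0006] rows 5.851605147826395 0.0034139857791933787
```

{"name": "move_arm", "arguments": {"moves": [[[-0.243, -0.24, 0.131, 0, 0, 0], [-0.243, -0.24, 0.131, 0, 0, 0], [-0.243, -0.24, 0.131, 0, 0, 0], [-0.243, -0.24, 0.131, 0, 0, 0], [-0.243, -0.24, 0.131, 0, 0, 0], [-0.243, -0.24, 0.131, 0, 0, 0], [-0.243, -0.24, 0.131, 0, 0, 0], [-0.243, -0.24, 0.131, 0, 0, 0], [-0.243, -0.24, 0.131, 0, 0, 0], [-0.243, -0.24, 0.131, 0, 0, 0]]]}}

```text
clock: 4.3
eef_pos: [633.6, 131.0, 201.0]
tool_rot: [-3.141, -0.001, -1.132]
force: [0.5, 0.1, 0.1]
width: 85.3
```

```bash
python3 - <<'E'
from h import *
s=ctrl.read_state();im=get_image("wrist");c=wristcam(im,s)
cv2.imwrite("pics/w2.png",im["color"])
for uv,a in blobs(im["color"],(130,90,30),(165,255,255)): print(uv,a,ray(c,uv,100))
plan(633,132,75,-1.13)
E
```

```text
[317.8, 194.8] 3060 [635.88669194 135.40795225 100.        ]
[265.0, 339.4] 2492 [495.42701571 121.10556779 100.        ]
t 4.35 shift [-0.0009  0.0003  0.126 ] rot [-0.0007 -0.0005 -0.0017] rows 2.0153921148171996 0.010453688124489694
```

View pics/w2.png

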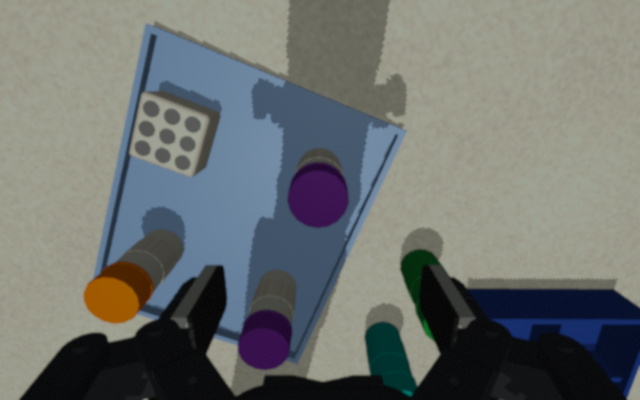

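Wrist view: the target cap is at (318,195), centred between the jaws' directions. It agrees with the scene estimate to about 3 mm, and nothing lies in the fingers' way.

{"name": "move_arm", "arguments": {"moves": [[[-0.002, -0.001, 0.04, 0, 0, 0], [-0.002, -0.001, 0.07, 0, 0, 0], [-0.002, -0.001, 0.09, 0, 0, 0], [-0.002, -0.001, 0.11, 0, 0, 0], [-0.002, -0.001, 0.12, 0, 0, 0], [-0.002, -0.001, 0.126, 0, 0, 0], [-0.002, -0.001, 0.126, 0, 0, 0], [-0.002, -0.001, 0.126, 0, 0, 0]]]}}

```text
clock: 5.35
eef_pos: [633.9, 134.9, 75.0]
tool_rot: [-3.14, -0.0, -1.13]
force: [0.3, 0.8, -0.4]
width: 85.5
```

{"name": "move_arm", "arguments": {"jaw": 0, "moves": [[[0, 0, 0, 0, 0, 0], [0, 0, 0, 0, 0, 0], [0, 0, 0, 0, 0, 0], [0, 0, 0, 0, 0, 0], [0, 0, 0, 0, 0, 0], [0, 0, 0, 0, 0, 0], [0, 0, 0, 0, 0, 0], [0, 0, 0, 0, 0, 0]]]}}

```text
clock: 6.35
eef_pos: [633.9, 135.0, 74.9]
tool_rot: [-3.14, -0.0, -1.13]
force: [-0.2, 0.0, 5.6]
width: 44.2
```

```bash
python3 - <<'E'
from h import *
s=ctrl.read_state();print(s["eef_pos"],s["width"],s["force"])
im=get_image("wrist");cv2.imwrite("pics/w3.png",im["color"])
a=get_image("side");cv2.imwrite("pics/s3.png",a["color"])
E
```

```text
[633.92144388 135.0301245   74.93726407] 44.181007096068015 [-0.19423531  0.02251402  5.62360374]
```

View pics/s3.png

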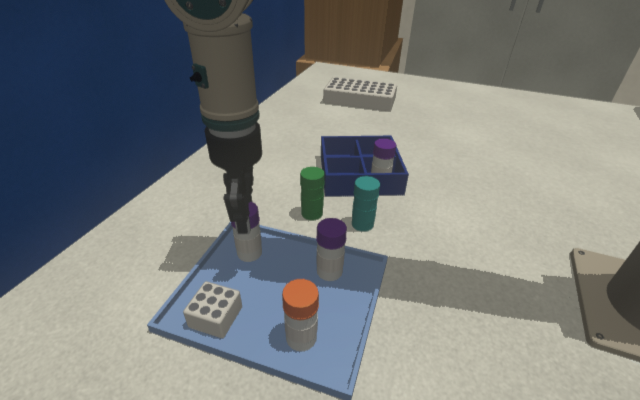

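{"name": "move_arm", "arguments": {"moves": [[[0, 0, -0.01, 0, 0, 0], [0, 0, -0.03, 0, 0, 0], [0, 0, -0.06, 0, 0, 0], [0, 0, -0.1, 0, 0, 0], [0, 0, -0.13, 0, 0, 0], [0, 0, -0.14, 0, 0, 0], [0, 0, -0.14, 0, 0, 0], [0, 0, -0.14, 0, 0, 0]]]}}

```text
clock: 7.45
eef_pos: [632.4, 134.5, 212.9]
tool_rot: [3.139, 0.001, -1.13]
force: [-0.5, -0.7, -1.1]
width: 44.2
```

```bash
python3 - <<'E'
from h import *
s=ctrl.read_state();print(s["eef_pos"],s["width"],s["force"])
im=get_image("wrist");cv2.imwrite("pics/w4.png",im["color"])
a=get_image("side");cv2.imwrite("pics/s4.png",np.hstack([cv2.resize(a["color"][60:280,130:350],(440,440)),cv2.resize(im["color"],(360,225))[:, :].repeat(1,0) if 0 else cv2.copyMakeBorder(cv2.resize(im["color"],(360,225)),0,215,0,0,0)]))
ct=np.array([534,-197]);a=0.438;M=np.array([[np.cos(a),-np.sin(a)],[np.sin(a),np.cos(a)]])
for l in [(42,42),(-42,-42),(42,-42)]: print(l,M@l+ct)
p=M@(42,42)+ct; plan(*p,215,a+np.pi/2-np.pi)
E
```

```text
[632.37904813 134.48920399 212.87528193] 44.22396481145357 [-0.50742915 -0.67550347 -1.10835243]
(42, 42) [ 554.22185008 -141.15130459]
(-42, -42) [ 513.77814992 -252.84869541]
(42, -42) [ 589.84869541 -217.22185008]
t 7.55 shift [ 0.2159  0.1884 -0.0018] rot [0.0028 0.0006 0.0029] rows 4.585429002840769 0.021538373611736824
```

View pics/s4.png

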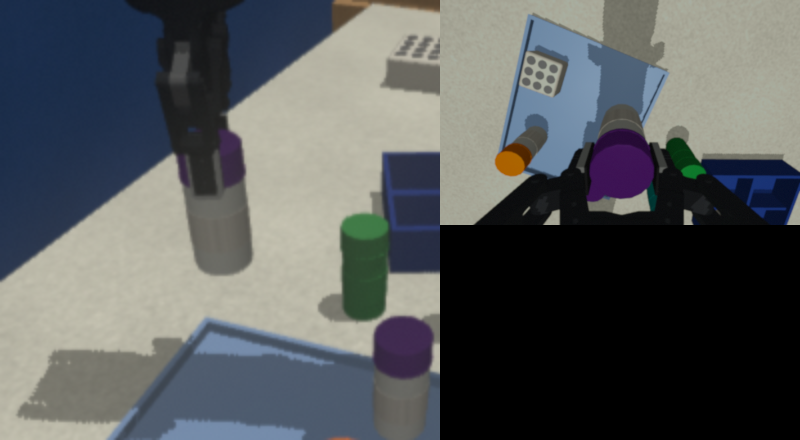

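The side crop shows the pot lifted, held by its cap and near vertical. Next I carry it to the (+42,+42) cell, using my own numbering (yaw 0.438) in which the loaded pot is at (-42,+42).

{"name": "move_arm", "arguments": {"moves": [[[0.03, 0.026, 0, 0, 0, 0], [0.07, 0.061, 0, 0, 0, 0], [0.11, 0.096, 0, 0, 0, 0], [0.15, 0.131, 0, 0, 0, 0], [0.185, 0.161, 0, 0, 0, 0], [0.206, 0.18, 0, 0, 0, 0.003], [0.216, 0.188, 0, 0, 0, 0.003], [0.216, 0.188, 0, 0, 0, 0.003], [0.216, 0.188, 0, 0, 0, 0.003], [0.216, 0.188, 0, 0, 0, 0.003]]]}}

```text
clock: 8.8
eef_pos: [556.0, -139.1, 214.3]
tool_rot: [-3.141, 0.001, -1.13]
force: [0.3, 0.2, -1.8]
width: 44.5
```

```bash
python3 - <<'E'
from h import *
s=ctrl.read_state();print(s["eef_pos"],s["tool_rot"],s["width"],s["force"])
a=get_image("scene");b=get_image("side")
cv2.imwrite("pics/s5.png",np.hstack([cv2.resize(a["color"][150:330,170:350],(400,400)),cv2.resize(b["color"][40:220,260:440],(400,400))]))
plan(554,-141,76,0.438-np.pi/2)
for im in a,b:
  c=cam(im); print(proj(c,[[554,-141,z] for z in (245,145)]))
E
```

```text
[ 555.99981735 -139.05023577  214.27036421] [-3.14106074e+00  6.31374236e-04 -1.13049408e+00] 44.4838017222435 [ 0.34247377  0.24663034 -1.77443746]
t 8.9 shift [0.0005 0.0022 0.1383] rot [-0.0003  0.0003  0.0015] rows 2.213525136774172 0.008403859310123432
[[272.13584299 197.38530815]
 [275.87769745 228.7722645 ]]
[[349.03414192  75.18559918]
 [345.71729191 124.67601983]]
```

View pics/s5.png

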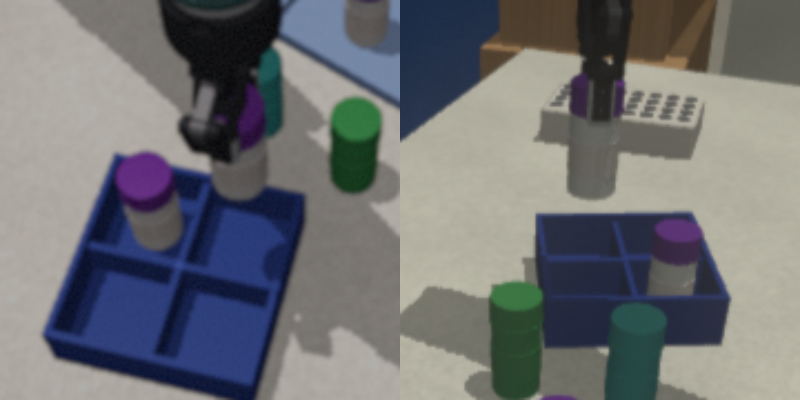

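The pot hangs upright over its cell. Its bottom shows at about (346,126) in the side view, as predicted. I lower it in two stages.

{"name": "move_arm", "arguments": {"moves": [[[0, 0.002, 0.03, 0, 0, 0.002], [0, 0.002, 0.06, 0, 0, 0.002], [0, 0.002, 0.085, 0, 0, 0.002], [0, 0.002, 0.105, 0, 0, 0.002], [0, 0.002, 0.12, 0, 0, 0.002], [0, 0.002, 0.13, 0, 0, 0.002], [0, 0.002, 0.133, 0, 0, 0.002], [0, 0.002, 0.133, 0, 0, 0.002], [0, 0.002, 0.133, 0, 0, 0.002]]]}}

```text
clock: 10.02
eef_pos: [554.2, -141.8, 82.0]
tool_rot: [-3.141, -0.001, -1.135]
force: [-0.2, -0.5, -1.9]
width: 44.6
```

{"name": "move_arm", "arguments": {"moves": [[[0, 0, 0.002, 0, 0, 0], [0, 0, 0.004, 0, 0, 0], [0, 0, 0.006, 0, 0, 0], [0, 0, 0.006, 0, 0, 0], [0, 0, 0.006, 0, 0, 0]]]}}

```text
clock: 10.65
eef_pos: [553.7, -141.7, 75.3]
tool_rot: [-3.142, 0.0, -1.135]
force: [0.3, 0.1, -1.4]
width: 44.6
```

{"name": "move_arm", "arguments": {"moves": [[[0, 0, 0.001, 0, 0, 0], [0, 0, 0.0015, 0, 0, 0], [0, 0, 0.0015, 0, 0, 0]]]}}

```text
clock: 11.02
eef_pos: [553.9, -141.6, 74.9]
tool_rot: [-3.141, -0.0, -1.135]
force: [-2.5, 1.0, 6.9]
width: 44.5
```

Contact with the floor (6.9 N); release.

{"name": "move_arm", "arguments": {"jaw": 0.8, "moves": [[[0, 0, 0, 0, 0, 0], [0, 0, 0, 0, 0, 0], [0, 0, 0, 0, 0, 0], [0, 0, 0, 0, 0, 0], [0, 0, 0, 0, 0, 0], [0, 0, 0, 0, 0, 0]]]}}

```text
clock: 11.78
eef_pos: [553.6, -141.7, 73.8]
tool_rot: [3.142, 0.0, -1.135]
force: [-0.3, 0.1, -0.3]
width: 68.3
```

{"name": "move_arm", "arguments": {"jaw": 1, "moves": [[[0, 0, -0.01, 0, 0, 0], [0, 0, -0.03, 0, 0, 0], [0, 0, -0.06, 0, 0, 0], [0, 0, -0.1, 0, 0, 0], [0, 0, -0.13, 0, 0, 0], [0, 0, -0.13, 0, 0, 0]]]}}

```text
clock: 12.52
eef_pos: [555.5, -142.0, 207.1]
tool_rot: [-3.137, -0.004, -1.135]
force: [0.2, -0.9, -0.4]
width: 85.3
```

```bash
python3 - <<'E'
from h import *
s=ctrl.read_state();print(s["eef_pos"],s["tool_rot"],s["width"],s["force"])
a=get_image("scene");b=get_image("side");w=get_image("wrist")
cv2.imwrite("pics/s6.png",np.hstack([cv2.resize(w["color"],(400,250)),cv2.resize(b["color"],(400,250))]))
plan(489,120,205,0.438)
for n,im in (("sc",a),("si",b)):
  c=cam(im); print(n,[(u,ray(c,u,93).round()) for u,_ in blobs(im["color"],(130,90,30),(165,255,255))])
E
```

```text
[ 555.51080012 -142.02605371  207.07090296] [-3.13663348 -0.00379282 -1.13515217] 85.32944682807872 [ 0.16172273 -0.89220985 -0.39398909]
t 12.68 shift [-0.2642 -0.0524 -0.0015] rot [ 2.0000e-04  1.3000e-03 -1.5731e+00] rows 4.308988250584257 8.423475308646248
sc [([335.6, 138.4], array([489., 120.,  93.])), ([234.8, 231.6], array([ 478., -173.,   93.])), ([277.3, 243.1], array([ 554., -142.,   93.]))]
si [([345.8, 147.1], array([ 551., -143.,   93.])), ([384.7, 147.7], array([ 475., -174.,   93.])), ([331.2, 232.9], array([486., 120.,  93.]))]
```

View pics/s6.png

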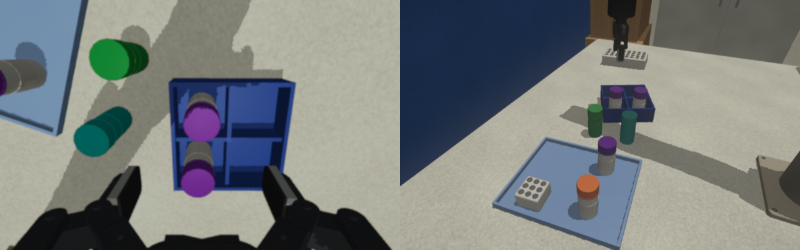

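The wrist and side views show the first pot upright in its cell at (554,-142), with the other pots undisturbed. Now the second pot.

{"name": "move_arm", "arguments": {"moves": [[[-0.264, -0.053, -0.002, 0, 0, -1.573], [-0.264, -0.053, -0.002, 0, 0, -1.573], [-0.264, -0.053, -0.002, 0, 0, -1.573], [-0.264, -0.053, -0.002, 0, 0, -1.573], [-0.264, -0.053, -0.002, 0, 0, -1.573], [-0.264, -0.053, -0.002, 0, 0, -1.573], [-0.264, -0.053, -0.002, 0, 0, -1.573], [-0.264, -0.053, -0.002, 0, 0, -1.573], [-0.264, -0.053, -0.002, 0, 0, -1.573], [-0.264, -0.053, -0.002, 0, 0, -1.573], [-0.264, -0.053, -0.002, 0, 0, -1.573], [-0.264, -0.053, -0.002, 0, 0, -1.573], [-0.264, -0.053, -0.002, 0, 0, -1.573]]]}}

```text
clock: 14.3
eef_pos: [490.3, 120.1, 205.8]
tool_rot: [3.141, 0.0, 0.438]
force: [0.3, -0.1, -0.1]
width: 85.3
```

```bash
python3 - <<'E'
from h import *
s=ctrl.read_state();im=get_image("wrist");c=wristcam(im,s)
print(s["qpos"].round(2),s["eef_pos"],s["tool_rot"])
cv2.imwrite("pics/w7.png",im["color"])
for uv,a in blobs(im["color"],(130,90,30),(165,255,255)): print(uv,a,ray(c,uv,100))
plan(489,120,75,0.438)
E
```

```text
[ 0.11  0.51 -0.59  1.93  0.38  0.81 -0.25] [490.2666311  120.08951133 205.80672174] [3.14147797e+00 1.25807519e-05 4.37720427e-01]
[320.0, 193.0] 2947 [487.58516678 122.01605351 100.        ]
t 14.35 shift [-0.0012 -0.0004  0.1308] rot [ 0.0001 -0.0001 -0.0002] rows 2.093605683984977 0.0010825193366429547
```

View pics/w7.png

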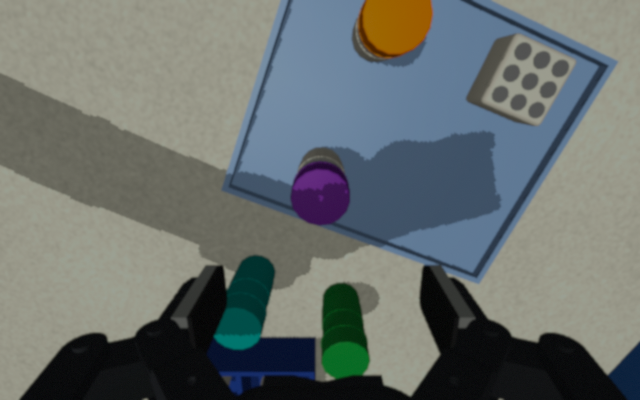

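Wrist view: the violet cap is at (320,193), giving (488,121). The orange pot at (397,22) is well clear. Descend and grip.

{"name": "move_arm", "arguments": {"moves": [[[-0.002, -0.001, 0.04, 0, 0, 0], [-0.002, -0.001, 0.07, 0, 0, 0], [-0.002, -0.001, 0.095, 0, 0, 0], [-0.002, -0.001, 0.115, 0, 0, 0], [-0.002, -0.001, 0.125, 0, 0, 0], [-0.002, -0.001, 0.131, 0, 0, 0], [-0.002, -0.001, 0.131, 0, 0, 0], [-0.002, -0.001, 0.131, 0, 0, 0]]]}}

```text
clock: 15.35
eef_pos: [488.5, 120.2, 75.4]
tool_rot: [3.141, -0.001, 0.438]
force: [-0.0, 0.3, -0.4]
width: 85.5
```

{"name": "move_arm", "arguments": {"jaw": 0, "moves": [[[0, 0, 0, 0, 0, 0], [0, 0, 0, 0, 0, 0], [0, 0, 0, 0, 0, 0], [0, 0, 0, 0, 0, 0], [0, 0, 0, 0, 0, 0], [0, 0, 0, 0, 0, 0], [0, 0, 0, 0, 0, 0], [0, 0, 0, 0, 0, 0]]]}}

```text
clock: 16.35
eef_pos: [488.2, 120.1, 75.4]
tool_rot: [3.141, -0.001, 0.438]
force: [-1.4, -0.5, 6.1]
width: 44.6
```

{"name": "move_arm", "arguments": {"moves": [[[0, 0, -0.01, 0, 0, 0], [0, 0, -0.03, 0, 0, 0], [0, 0, -0.06, 0, 0, 0], [0, 0, -0.1, 0, 0, 0], [0, 0, -0.13, 0, 0, 0], [0, 0, -0.14, 0, 0, 0], [0, 0, -0.14, 0, 0, 0], [0, 0, -0.14, 0, 0, 0]]]}}

```text
clock: 17.35
eef_pos: [487.2, 119.6, 213.6]
tool_rot: [-3.141, 0.002, 0.438]
force: [-0.5, 0.2, 0.0]
width: 44.3
```

```bash
python3 - <<'E'
from h import *
s=ctrl.read_state();print(s["eef_pos"],s["width"],s["force"])
im=get_image("wrist");a=get_image("side");cv2.imwrite("pics/s8.png",np.hstack([cv2.resize(im["color"],(400,250)),cv2.resize(a["color"],(400,250))]))
plan(514,-253,215,0.438)
E
```

```text
[487.21752909 119.63648601 213.63900546] 44.32280192961926 [-0.48918774  0.16595585  0.030635  ]
t 17.45 shift [-0.134   0.349  -0.0012] rot [-0.0005  0.0023  0.0002] rows 5.981097809264992 0.012612650262824682
```

View pics/s8.png

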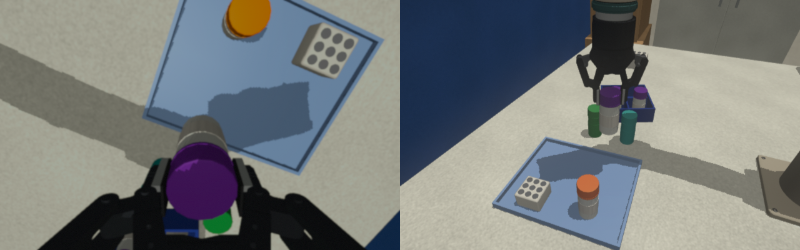

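The pot is held and clear of the tray. I carry it 20 mm higher over the other pots.

{"name": "move_arm", "arguments": {"moves": [[[-0.015, 0.04, -0.02, 0, 0, 0], [-0.034, 0.09, -0.02, 0, 0, 0], [-0.054, 0.14, -0.02, 0, 0, 0], [-0.073, 0.19, -0.02, 0, 0, 0], [-0.092, 0.24, -0.02, 0, 0, 0], [-0.111, 0.29, -0.02, 0, 0, 0], [-0.126, 0.33, -0.02, 0, 0, 0], [-0.134, 0.349, -0.02, 0, 0, 0], [-0.134, 0.349, -0.02, 0, 0, 0], [-0.134, 0.349, -0.02, 0, 0, 0], [-0.134, 0.349, -0.02, 0, 0, 0], [-0.134, 0.349, -0.02, 0, 0, 0]]]}}

```text
clock: 18.95
eef_pos: [515.0, -251.5, 235.1]
tool_rot: [3.142, -0.0, 0.44]
force: [-0.9, -0.3, -1.8]
width: 44.8
```

```bash
python3 - <<'E'
from h import *
s=ctrl.read_state();print(s["eef_pos"],s["tool_rot"],s["width"],s["force"])
a=get_image("scene");b=get_image("side")
cv2.imwrite("pics/s9.png",np.hstack([cv2.resize(a["color"][150:350,150:350],(400,400)),cv2.resize(b["color"][20:220,260:460],(400,400))]))
plan(514,-253,81,0.438)
for im in a,b:
  c=cam(im); print(proj(c,[514,-253,165]))
E
```

```text
[ 514.9679745  -251.53641865  235.05415916] [ 3.14157991e+00 -2.12958474e-04  4.39967761e-01] 44.79350811315213 [-0.90345457 -0.33601235 -1.77652348]
t 19.05 shift [-0.0012  0.0004  0.154 ] rot [ 0.0001 -0.0001  0.001 ] rows 2.464112507247471 0.005296526123096491
[[211.17669673 256.45502522]]
[[380.10487893  98.49841928]]
```

View pics/s9.png

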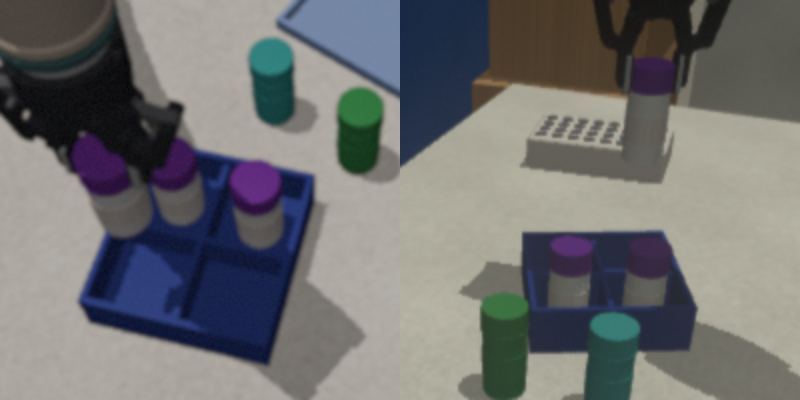

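The carried pot hangs upright; its bottom is near (212,259) in the scene and (382,100) in the side view, both close to predictions. Lowering.

{"name": "move_arm", "arguments": {"moves": [[[-0.001, 0.001, 0.04, 0, 0, 0], [-0.001, 0.001, 0.075, 0, 0, 0], [-0.001, 0.001, 0.105, 0, 0, 0], [-0.001, 0.001, 0.125, 0, 0, 0], [-0.001, 0.001, 0.14, 0, 0, 0], [-0.001, 0.001, 0.15, 0, 0, 0], [-0.001, 0.001, 0.154, 0, 0, 0], [-0.001, 0.001, 0.154, 0, 0, 0], [-0.001, 0.001, 0.154, 0, 0, 0]]]}}

```text
clock: 20.18
eef_pos: [514.7, -254.3, 81.4]
tool_rot: [3.141, -0.001, 0.438]
force: [0.2, 0.7, -1.9]
width: 44.3
```

{"name": "move_arm", "arguments": {"moves": [[[0, 0, 0.002, 0, 0, 0], [0, 0, 0.004, 0, 0, 0], [0, 0, 0.005, 0, 0, 0], [0, 0, 0.005, 0, 0, 0]]]}}

```text
clock: 20.68
eef_pos: [514.2, -254.1, 75.7]
tool_rot: [-3.141, 0.0, 0.438]
force: [0.3, 0.8, -1.4]
width: 44.5
```

{"name": "move_arm", "arguments": {"moves": [[[0, 0, 0.001, 0, 0, 0], [0, 0, 0.0015, 0, 0, 0], [0, 0, 0.0015, 0, 0, 0]]]}}

```text
clock: 21.05
eef_pos: [514.4, -254.2, 75.4]
tool_rot: [3.141, 0.0, 0.438]
force: [-2.0, 1.0, 8.0]
width: 44.8
```

Floor contact (8 N); release and retreat.

{"name": "move_arm", "arguments": {"jaw": 0.8, "moves": [[[0, 0, 0, 0, 0, 0], [0, 0, 0, 0, 0, 0], [0, 0, 0, 0, 0, 0], [0, 0, 0, 0, 0, 0], [0, 0, 0, 0, 0, 0], [0, 0, 0, 0, 0, 0]]]}}

```text
clock: 21.8
eef_pos: [514.2, -254.1, 74.3]
tool_rot: [-3.142, 0.0, 0.438]
force: [0.2, -0.8, 0.8]
width: 68.1
```

{"name": "move_arm", "arguments": {"moves": [[[0, 0, -0.01, 0, 0, 0], [0, 0, -0.03, 0, 0, 0], [0, 0, -0.06, 0, 0, 0], [0, 0, -0.1, 0, 0, 0], [0, 0, -0.14, 0, 0, 0], [0, 0, -0.18, 0, 0, 0], [0, 0, -0.2, 0, 0, 0], [0, 0, -0.2, 0, 0, 0], [0, 0, -0.2, 0, 0, 0]]]}}

```text
clock: 22.92
eef_pos: [513.5, -254.0, 273.6]
tool_rot: [-3.141, 0.001, 0.438]
force: [-0.3, 0.3, -0.8]
width: 68.5
```

```bash
python3 - <<'E'
from h import *
s=ctrl.read_state();print(s["clock"],s["eef_pos"],s["width"],s["force"])
a=get_image("scene");b=get_image("side");w=get_image("wrist")
cv2.imwrite("pics/s10.png",np.hstack([a["color"][60:360,150:450],cv2.resize(b["color"],(480,300))]))
for n,im in (("sc",a),("si",b)):
  c=cam(im); print(n,[(u,ray(c,u,93).round()) for u,_ in blobs(im["color"],(130,90,30),(165,255,255))],blobs(im["color"],(3,150,100),(16,255,255)))
E
```

```text
22.925 [ 513.52232055 -253.99186727  273.5993608 ] 68.52066902200333 [-0.30205138  0.3112816  -0.78362488]
sc [([235.4, 231.8], array([ 479., -172.,   93.])), ([277.2, 243.1], array([ 554., -142.,   93.])), ([217.5, 275.2], array([ 514., -254.,   93.]))] [([369.5, 98.5], 233)]
si [([381.7, 139.4], array([ 490., -207.,   93.])), ([345.8, 147.1], array([ 551., -143.,   93.]))] [([300.1, 293.4], 764)]
```

View pics/s10.png

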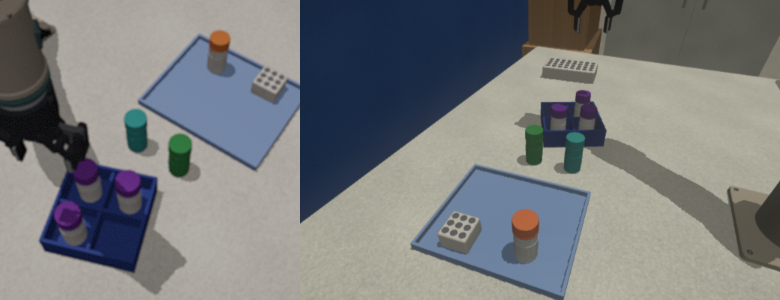

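Both views show three upright pots, each in its own cell, and the arm clear. The orange cap hasn't moved: (369.5,98.5) now against (369.4,98.3) at the start.

```bash
python3 -c "
from h import *
print(job.finish_job())"
```

```text
the job is handed in; nothing more can be done
None
```

Both violet-capped pots from the tray now stand upright in the crate, each in its own empty cell, and I handed the job in at about 23 s of the 58 s allowed.

- **Order:** I loaded the tray pot at about (633, 133) first and the one at about (488, 121) second. The network reported the first under `violet_a` and the second under `violet_b`. It treats both names as one class and the pots look identical, so I could not confirm which is which any other way.
- **Placing:** Each pot was lowered until it touched the cell floor (about 7 N and 8 N) before I let go.
- **Final positions:** The last scene picture put the loaded pots at (554, -142) and (514, -254), within 1–2 mm of the cell centres I measured. The pot already in the crate and the orange pot showed no movement beyond measuring noise.
- **Disagreements:**
  - The crate position from the side camera differed by about 5 mm from the scene and wrist cameras. I used the latter two; the cell clearance is about 16 mm.
  - In the last side picture the newly placed pot's cap overlapped the original pot's cap, so the side view gave no separate check of those two. They look upright there, and the scene picture separates them.
  - The gripper read 44–45 mm on the 46 mm caps, but both lifts held without slipping.

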